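Reverse a row of sockets from the storage rack to the job rack

ROBOT

A 6-joint arm with a two-finger parallel gripper is mounted at the origin on a cart in front of the work surface, level with it; the furniture and walls round the work are solid. World frame = base frame: x ahead of the robot, y to its left, z up, the work surface at z = 0. Lengths are in m, angles in rad, forces in N, time in s.
With the tool pointing down it reaches from about 0.25 to 0.85 m from the base axis. Payload 12.5 kg.
Tool frame: the origin (TCP) lies where the fingers leave the gripper's body, on its centre line; the fingertips stand 84 mm ahead of it and the grasp point (between the pads) lies 65 mm ahead of it; z points along the fingers, y is the line along which they close (so a half turn about z gives the same grasp; the last joint's range is limited). The gripper opens to 93 mm and grips with 3 to 60 N. Pads are 15 mm wide; open, the fingers measure 128 mm over their backs; the gripper's body (75 mm by 188 mm) begins 65 mm behind the grasp point.
Start: joints at [-1.206, 0.351, 1.652, -0, 1.139, -0.085], TCP at [0.239, -0.495, 0.303] pointing down, gripper open.
Joint ranges: [-2.75, 2.75], [-0.79, 2.1], [0.01, 2.65], [-1.57, 4.71], [0.07, 3.14], [-2.87, 2.87]. Speed limits (rad/s): [2.22, 2.22, 2.79, 3.14, 3.14, 3.14].

INTERFACE

Orientations are given as a rotation vector (axis times angle).
In Python, from bench import state, capture, hand_in gives the robot as it stands.
- The arm moves only by the tool arm_command, never from a script. Its argument "rows" is a list of rows, each an object of numbers: "tx", "ty", "tz": the shift along the world's x, y, z in units of 0.25 m (1.0 is 0.25 m); "wx", "wy", "wz": the turn, a rotation vector about the world's x, y, z in units of 6 degrees (1.0 is 6 degrees); "claw": the opening, from 0 (shut) to 1 (fully open). In form: [{"tx": .., "ty": .., "tz": .., "wx": .., "wy": .., "wz": .., "claw": ..}, ...]. A call has exactly 8 rows; each row shifts and turns the commanded pose from where the row before left it; what a row does not reach is not made up. A row lasts 1/12 s, in which the tool goes at most 41.7 mm and 7.16 degrees, less where a joint would pass 70% of its speed; a pose out of reach is approached as far as the arm can. A call with a number of a shift or a turn outside -1 to 1 is refused whole. A call with a gripper value outside its range is refused whole. The fingers move at their own pace and stop on an object; "squeeze" is the grip in N (left out, the last holds). Time passes only in rows, so rows that do not move let the fingers close, or fill a call up. It gives the time, the measured TCP pose, the force, the opening and the grip force at its end, in the units of the state.
- state(): the state, without advancing time (a new reading comes with each control period).
- capture(name): name is "side" or "top"; returns a dict with "frame" (400x640x3 uint8, blue, green, red), "fx", "fy", "cx", "cy" (pixels), "pose" (4x4, takes a point from camera to world coordinates). Camera axes: x right, y up, looking along -z (the intrinsics and any distortion apply to the point x, -y, -z); pixel columns grow to the right and rows downward; lengths in m; the calibration is good to about 2 mm. A picture is of the moment at which its call begins. There is no depth.
- hand_in(): hands the job in; it is judged then, once.
The state is a dict: "clock": time; "joint_positions": joint angles; "qd": joint speeds; "effort": joint torques, N m; "eef_pos": TCP position; "tcp_rot": TCP orientation; "contact_force": force on the tool from outside, world axes, zero at the start; "torque": the same for the moment, N m; "opening": opening from 0.0 (shut) to 1.0 (fully open); "gripper_force": force on a finger pad.
Only numpy, scipy, OpenCV 4.12 (cv2) and the standard library are available. Lean on these libraries where they do the work, as an engineer would, in place of code of your own. Each camera call takes 0.05 s, during which the arm holds its last target. There are 200 camera calls.

TASK

Move the three sockets from the wooden rack into the blue rack so that the row ends up reversed. Take them one at a time, beginning with the socket at the wooden rack's white end, and set it in the blue rack's bay farthest from that rack's white end, the next in the middle bay, and the last in the bay at the white end. Each must stand upright on the floor of its own bay; leave the hex keys where they are.

Things in the scene. Friction and masses are not known exactly. Their poses are not given: they have to be found in the camera images.
- red_socket: Red plastic-sleeved wrench socket, an upright solid cylinder 24 mm in diameter up to 50 mm, then a steel neck of 18 mm to its full height of 58 mm, small black square on top; about 120 g. Origin: centre of its underside; z is its axis, up. Starts upright in one of the wooden rack's bays, which one varies.
- yellow_socket: Yellow plastic-sleeved wrench socket, an upright solid cylinder 26 mm in diameter up to 50 mm, then a steel neck of 20 mm to its full height of 58 mm, small black square on top; about 120 g. Origin: centre of its underside; z is its axis, up. Starts upright in one of the wooden rack's bays, which one varies.
- green_socket: Green plastic-sleeved wrench socket, an upright solid cylinder 28 mm in diameter up to 50 mm, then a steel neck of 22 mm to its full height of 58 mm, small black square on top; about 120 g. Origin: centre of its underside; z is its axis, up. Starts upright in one of the wooden rack's bays, which one varies.
- wooden_rack: Pale wooden storage rack that holds the sockets at the start. Fixed, 52 (x) by 166 (y) mm; origin: centre of underside, z up. 3 square bays, 42 mm inside, in a row centred at y = +46, 0, -46 mm; floor at z = 6 mm, lips and dividers to 14 mm. WHITE block, 18 mm high, at its +y end (left as seen from the robot). Place and yaw vary; either rack may be the nearer.
- blue_rack: Blue painted job rack, empty at the start. Fixed, 52 (x) by 166 (y) mm; origin: centre of underside, z up. 3 square bays, 42 mm inside, in a row centred at y = +46, 0, -46 mm; floor at z = 6 mm, lips and dividers to 14 mm. WHITE block, 18 mm high, at its +y end (left as seen from the robot). Place and yaw vary; either rack may be the nearer.
- hex_keys: Set of hex keys in a black clip, 88 x 48 x 9 mm, loose, lying right of the racks; a bystander. Origin: centre of its underside. Mind the fixed jig about the work: a white clamp post near x 0.38, y -0.50, 0.32 m high, its lever up to 0.42 m, and the frame left of the racks (y above -0.22 m), its near rails 0.23 m high, toggle clamps 0.29 m.

How it is judged:
By the outcome, as a careful person would: the job done as asked, in the order asked, and still so for the second after the job is handed in, with the robot touching nothing.
It also fails if it takes over 72 s, if anything falls off the work surface, if the arm or the gripper's body presses on something with over 40 N, if the wrist force passes 120 N, or if a joint passes its speed limit or range.

## Working session

There is one attempt and no reset: what is moved stays moved. The work goes in short steps, Python scripts to look and compute and a tool call to move; the robot and the scene stay as the last step left them, time stands still between calls to the robot, and variables do not carry over. Pictures are saved under pics/ and viewed, at most 14 in all, crops included, and the job is handed in when it is done.

Besides the shell and the picture viewer there is one more tool, called after "Request:" in YAML: its name, and indented under it one key for each argument. arm_command: Moves the arm, as the interface text tells. Shifts and turns lie within -1 to 1; 1 stands for 0.25 m of shift or 6 degrees of turn. Its arguments: {"type":"object","properties":{"rows":{"type":"array"},"squeeze":{"type":"number"}},"required":["rows"]}

```bash
ls; mkdir -p pics; python3 - <<'E'
from bench import state,capture
import cv2,numpy as np
print(state())
for n in("top","side"):
    c=capture(n);cv2.imwrite(f"pics/{n}0.png",c["frame"]);print(n,{k:v for k,v in c.items() if k!="frame"})
E
```

```text
pics
{'clock': 0.0, 'joint_positions': array([-1.20558199e+00,  3.51239899e-01,  1.65241485e+00, -4.89168862e-07,
        1.13908129e+00, -8.45968909e-02]), 'qd': array([-1.87408647e-04, -6.81147610e-05, -5.79025377e-04,  7.08137804e-04,
       -2.59958947e-03, -7.34491002e-04]), 'effort': array([ 5.86920341e-04, -4.97324181e+01, -2.85251999e+01,  6.99702557e-02,
        2.57551594e-02, -9.48634033e-05]), 'eef_pos': array([ 0.23907602, -0.49505425,  0.30220287]), 'tcp_rot': array([-3.06136849e+00, -7.00368104e-01,  2.51772197e-04]), 'contact_force': array([-0.46634488, -0.86805497, -0.21115771]), 'torque': array([0.04036376, 0.00475036, 0.04918731]), 'gripper_force': 0.0, 'opening': 1.0029406370563823}
top {'fx': 515.789647463304, 'fy': 515.789647463304, 'cx': 316.6853621397334, 'cy': 201.92214060659194, 'pose': array([[-0.01569821,  0.98544928, -0.16924329,  0.37550842],
       [-0.99953056, -0.01101239,  0.02859009, -0.39985282],
       [ 0.02631031,  0.16961265,  0.98515954,  0.8882268 ],
       [ 0.        ,  0.        ,  0.        ,  1.        ]])}
side {'fx': 381.60319152659685, 'fy': 381.60319152659685, 'cx': 319.77062874775964, 'cy': 197.37787590553185, 'pose': array([[-0.54970846, -0.36086617,  0.75338981,  1.18366411],
       [ 0.83534852, -0.24142732,  0.4938681 ,  0.010259  ],
       [ 0.00366859,  0.90082654,  0.43416367,  0.42024615],
       [ 0.        ,  0.        ,  0.        ,  1.        ]])}
```

View pics/top0.png

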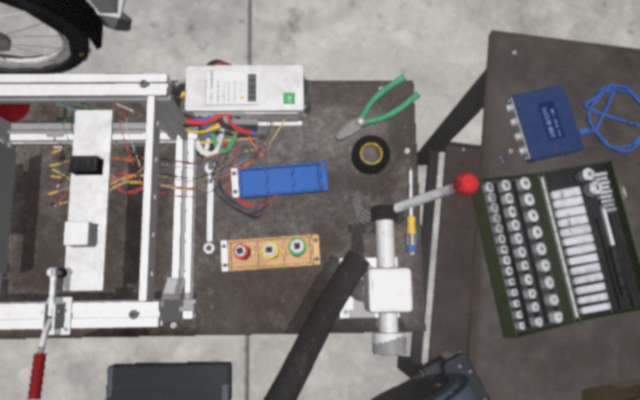

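View pics/side0.png

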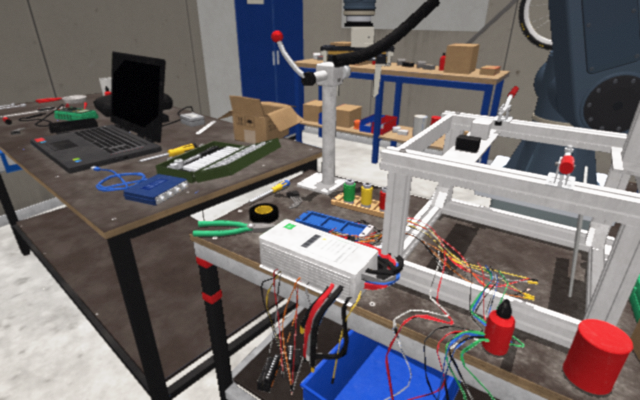

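The top view shows the wooden rack around (270,252) with red (242,251), yellow (270,250) and green (297,246). Its white end is on the left. The blue rack is around (279,180), also with its white end left. I'll enlarge that area.

```bash
python3 - <<'E'
import cv2
f=cv2.imread("pics/top0.png")[145:290,200:400]
cv2.imwrite("pics/crop0.png",cv2.resize(f,None,fx=4,fy=4,interpolation=cv2.INTER_CUBIC))
E
```

```text
(no output)
```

View pics/crop0.png

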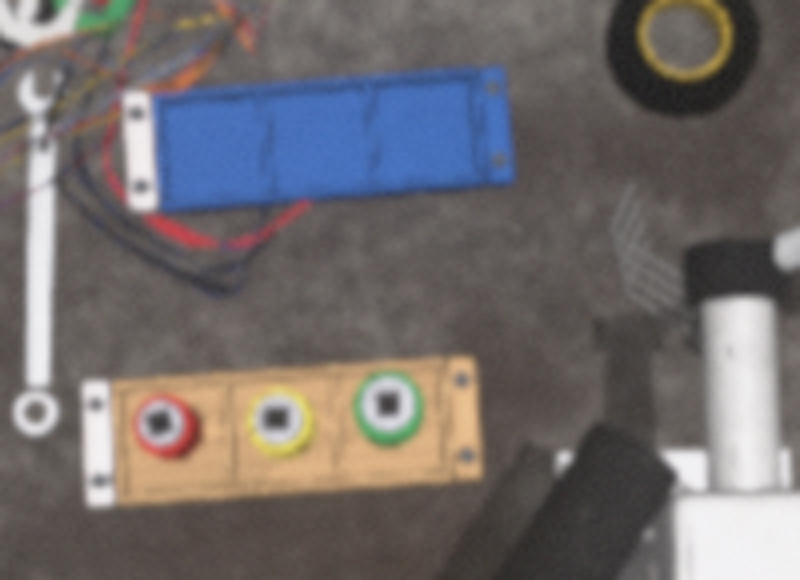

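```bash
cat > h.py <<'E'
import numpy as np
from bench import capture
def ray(c,u,v,z):
    d=c["pose"][:3,:3]@np.array([(u-c["cx"])/c["fx"],-(v-c["cy"])/c["fy"],-1.]); o=c["pose"][:3,3]
    return (o+d*(z-o[2])/d[2])
def proj(c,p):
    q=c["pose"][:3,:3].T@(np.asarray(p)-c["pose"][:3,3]); return c["cx"]+c["fx"]*q[0]/-q[2], c["cy"]-c["fy"]*q[1]/-q[2]
E
python3 - <<'E'
from h import *
c=capture("top"); P=lambda x,y,z:ray(c,200+(x+.5)/4-.5,145+(y+.5)/4-.5,z)[:2]
np.set_printoptions(precision=4,suppress=True)
for n,C in dict(blue=[(122,92,.018),(132,212,.018),(506,68,.014),(514,183,.014)],wood=[(83,381,.018),(88,507,.018),(476,357,.014),(482,478,.014)]).items():
    a=np.array([P(*k) for k in C]); m=a.mean(0); ax=a[:2].mean(0)-a[2:].mean(0)
    yaw=np.arctan2(-ax[0],ax[1]); u=ax/np.linalg.norm(ax)
    print(n,a.tolist(),"len",np.linalg.norm(ax),"ctr",m,"yaw",np.degrees(yaw),np.degrees(np.arctan2(*( (a[[0,2]]-a[[1,3]]).mean(0)[::-1]))))
    for s in(.046,0,-.046):print("  bay",m+u*s)
for n,k in dict(red=(160,423),yel=(277,418),grn=(387,404)).items():print(n,P(*k,.058))
print("hex",P(640,250,.009))
E
```

```text
blue [[0.5866876203420927, -0.2767237793479616], [0.5340565149866283, -0.2816401601234651], [0.5968455767004577, -0.44281887902722405], [0.5457195189659163, -0.44531670631108017]] len 0.1652464014190677 ctr [ 0.5658 -0.3616] yaw 3.7857378165300313 4.087255177381397
  bay [ 0.5628 -0.3157]
  bay [ 0.5658 -0.3616]
  bay [ 0.5689 -0.4075]
wood [[0.4620171248056153, -0.261963472565487], [0.40939680921589594, -0.2648683967511699], [0.4704648872839906, -0.42765987478551], [0.419240711133541, -0.42935276291401825]] len 0.1653435248174841 ctr [ 0.4403 -0.346 ] yaw 3.170884211219637 2.5351686531946265
  bay [ 0.4377 -0.3   ]
  bay [ 0.4403 -0.346 ]
  bay [ 0.4428 -0.3919]
red [ 0.4408 -0.2993]
yel [ 0.4421 -0.346 ]
grn [ 0.4472 -0.3901]
hex [ 0.5166 -0.4996]
```

Request:
arm_command:
  rows:
    - {"ty": 0.08, "wz": 0.94, "claw": 1}
    - {"ty": 0.08, "wz": 0.94, "claw": 1}
    - {"ty": 0.08, "wz": 0.94, "claw": 1}
    - {"ty": 0.08, "wz": 0.94, "claw": 1}
    - {"tx": 0.1, "ty": 0.1, "wz": 0.94, "claw": 1}
    - {"tx": 0.1, "ty": 0.1, "wz": 0.94, "claw": 1}
    - {"tx": 0.1, "ty": 0.1, "wz": 0.94, "claw": 1}
    - {"tx": 0.1, "ty": 0.1, "wz": 0.94, "claw": 1}
  squeeze: 20

```text
schema error: expected keys tx, ty, tz, wx, wy, wz, claw
```

Request:
arm_command:
  rows:
    - {"tx": 0.1, "ty": 0.01, "wz": 0.94, "claw": 1}
    - {"tx": 0.1, "ty": 0.01, "wz": 0.94, "claw": 1}
    - {"tx": 0.1, "ty": 0.01, "wz": 0.94, "claw": 1}
    - {"tx": 0.1, "ty": 0.01, "wz": 0.94, "claw": 1}
    - {"claw": 1}
    - {"claw": 1}
    - {"claw": 1}
    - {"claw": 0.75}

```text
schema error: expected keys tx, ty, tz, wx, wy, wz, claw
```

All seven keys are required in each row.

Request:
arm_command:
  rows:
    - {"tx": 0, "ty": 0.08, "tz": 0, "wx": 0, "wy": 0, "wz": 0.94, "claw": 1}
    - {"tx": 0, "ty": 0.08, "tz": 0, "wx": 0, "wy": 0, "wz": 0.94, "claw": 1}
    - {"tx": 0, "ty": 0.08, "tz": 0, "wx": 0, "wy": 0, "wz": 0.94, "claw": 1}
    - {"tx": 0, "ty": 0.08, "tz": 0, "wx": 0, "wy": 0, "wz": 0.94, "claw": 1}
    - {"tx": 0.1, "ty": 0.1, "tz": 0, "wx": 0, "wy": 0, "wz": 0.94, "claw": 1}
    - {"tx": 0.1, "ty": 0.1, "tz": 0, "wx": 0, "wy": 0, "wz": 0.94, "claw": 1}
    - {"tx": 0.1, "ty": 0.1, "tz": 0, "wx": 0, "wy": 0, "wz": 0.94, "claw": 1}
    - {"tx": 0.1, "ty": 0.1, "tz": 0, "wx": 0, "wy": 0, "wz": 0.94, "claw": 1}
  squeeze: 20

```text
clock: 0.82
eef_pos: [0.3399, -0.3139, 0.3028]
tcp_rot: [2.555, 1.827, 0.0]
contact_force: [-1.1, -0.4, 0.8]
opening: 0.999
gripper_force: 0.0
```

Request:
arm_command:
  rows:
    - {"tx": 0.1, "ty": 0.015, "tz": 0, "wx": 0, "wy": 0, "wz": 0.93, "claw": 0.75}
    - {"tx": 0.1, "ty": 0.015, "tz": 0, "wx": 0, "wy": 0, "wz": 0.93, "claw": 0.75}
    - {"tx": 0.1, "ty": 0.015, "tz": 0, "wx": 0, "wy": 0, "wz": 0.93, "claw": 0.75}
    - {"tx": 0.1, "ty": 0.015, "tz": 0, "wx": 0, "wy": 0, "wz": 0.93, "claw": 0.75}
    - {"tx": 0, "ty": 0, "tz": -0.12, "wx": 0, "wy": 0, "wz": 0, "claw": 0.75}
    - {"tx": 0, "ty": 0, "tz": -0.12, "wx": 0, "wy": 0, "wz": 0, "claw": 0.75}
    - {"tx": 0, "ty": 0, "tz": -0.12, "wx": 0, "wy": 0, "wz": 0, "claw": 0.75}
    - {"tx": 0, "ty": 0, "tz": -0.12, "wx": 0, "wy": 0, "wz": 0, "claw": 0.75}

```text
clock: 1.48
eef_pos: [0.4391, -0.3, 0.1813]
tcp_rot: [2.158, 2.283, -0.0]
contact_force: [0.1, -0.1, 0.1]
opening: 0.748
gripper_force: 0.0
```

Request:
arm_command:
  rows:
    - {"tx": 0.005, "ty": 0, "tz": -0.06, "wx": 0, "wy": 0, "wz": 0, "claw": 0.75}
    - {"tx": 0, "ty": 0, "tz": -0.06, "wx": 0, "wy": 0, "wz": 0, "claw": 0.75}
    - {"tx": 0, "ty": 0, "tz": -0.06, "wx": 0, "wy": 0, "wz": 0, "claw": 0.75}
    - {"tx": 0, "ty": 0, "tz": -0.06, "wx": 0, "wy": 0, "wz": 0, "claw": 0.75}
    - {"tx": 0, "ty": 0, "tz": -0.04, "wx": 0, "wy": 0, "wz": 0, "claw": 0.75}
    - {"tx": 0, "ty": 0, "tz": -0.026, "wx": 0, "wy": 0, "wz": 0, "claw": 0.75}
    - {"tx": 0, "ty": 0, "tz": 0, "wx": 0, "wy": 0, "wz": 0, "claw": 0.75}
    - {"tx": 0, "ty": 0, "tz": 0, "wx": 0, "wy": 0, "wz": 0, "claw": 0.75}

```text
clock: 2.15
eef_pos: [0.4405, -0.3004, 0.1064]
tcp_rot: [-2.158, -2.283, 0.0]
contact_force: [-0.4, -0.1, -0.5]
opening: 0.75
gripper_force: 0.0
```

```bash
python3 - <<'E'
from h import *
import cv2
s=capture("side")["frame"][150:270,250:450];t=capture("top")["frame"][180:300,200:400]
cv2.imwrite("pics/a1.png",cv2.resize(np.vstack([s,t]),None,fx=2.5,fy=2.5,interpolation=cv2.INTER_CUBIC))
E
```

```text
(no output)
```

View pics/a1.png

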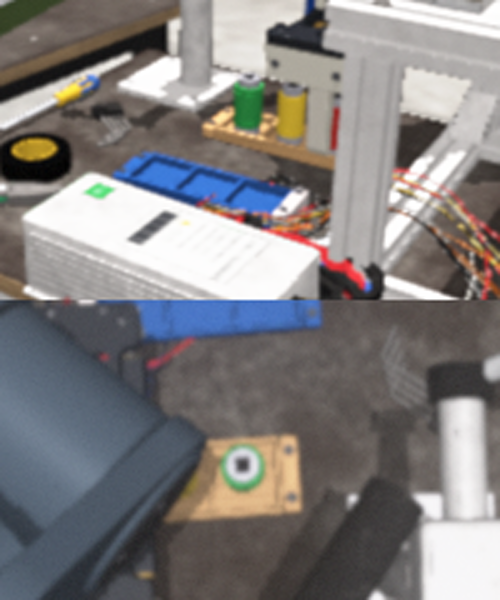

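The open fingers stand around the red socket (side crop about (325,115)), clear of yellow (290,110). I'll close and lift.

Request:
arm_command:
  rows:
    - {"tx": 0, "ty": 0, "tz": 0, "wx": 0, "wy": 0, "wz": 0, "claw": 0.1}
    - {"tx": 0, "ty": 0, "tz": 0, "wx": 0, "wy": 0, "wz": 0, "claw": 0.1}
    - {"tx": 0, "ty": 0, "tz": 0, "wx": 0, "wy": 0, "wz": 0, "claw": 0.1}
    - {"tx": 0, "ty": 0, "tz": 0, "wx": 0, "wy": 0, "wz": 0, "claw": 0.1}
    - {"tx": 0, "ty": 0, "tz": 0, "wx": 0, "wy": 0, "wz": 0, "claw": 0.1}
    - {"tx": 0, "ty": 0, "tz": 0, "wx": 0, "wy": 0, "wz": 0, "claw": 0.1}
    - {"tx": 0, "ty": 0, "tz": 0, "wx": 0, "wy": 0, "wz": 0, "claw": 0.1}
    - {"tx": 0, "ty": 0, "tz": 0, "wx": 0, "wy": 0, "wz": 0, "claw": 0.1}
  squeeze: 20

```text
clock: 2.92
eef_pos: [0.4404, -0.3003, 0.1062]
tcp_rot: [2.158, 2.283, 0.0]
contact_force: [0.2, 0.5, 0.4]
opening: 0.255
gripper_force: 20.0
```

Request:
arm_command:
  rows:
    - {"tx": 0, "ty": 0, "tz": 0.03, "wx": 0, "wy": 0, "wz": 0, "claw": 0.1}
    - {"tx": 0, "ty": 0, "tz": 0.06, "wx": 0, "wy": 0, "wz": 0, "claw": 0.1}
    - {"tx": 0, "ty": 0, "tz": 0.06, "wx": 0, "wy": 0, "wz": 0, "claw": 0.1}
    - {"tx": 0, "ty": 0, "tz": 0.06, "wx": 0, "wy": 0, "wz": 0, "claw": 0.1}
    - {"tx": 0, "ty": 0, "tz": 0.06, "wx": 0, "wy": 0, "wz": 0, "claw": 0.1}
    - {"tx": 0, "ty": 0, "tz": 0.06, "wx": 0, "wy": 0, "wz": 0, "claw": 0.1}
    - {"tx": 0, "ty": 0, "tz": 0.03, "wx": 0, "wy": 0, "wz": 0, "claw": 0.1}
    - {"tx": 0, "ty": 0, "tz": 0, "wx": 0, "wy": 0, "wz": 0, "claw": 0.1}

```text
clock: 3.58
eef_pos: [0.4409, -0.3006, 0.198]
tcp_rot: [2.156, 2.281, 0.0]
contact_force: [0.3, 0.9, -1.5]
opening: 0.254
gripper_force: 20.0
```

Request:
arm_command:
  rows:
    - {"tx": 0.04, "ty": -0.03, "tz": 0, "wx": 0, "wy": 0, "wz": 0, "claw": 0.1}
    - {"tx": 0.08, "ty": -0.07, "tz": 0, "wx": 0, "wy": 0, "wz": 0, "claw": 0.1}
    - {"tx": 0.08, "ty": -0.07, "tz": 0, "wx": 0, "wy": 0, "wz": 0, "claw": 0.1}
    - {"tx": 0.08, "ty": -0.07, "tz": 0, "wx": 0, "wy": 0, "wz": 0, "claw": 0.1}
    - {"tx": 0.08, "ty": -0.07, "tz": 0, "wx": 0, "wy": 0, "wz": 0, "claw": 0.1}
    - {"tx": 0.08, "ty": -0.07, "tz": 0, "wx": 0, "wy": 0, "wz": 0, "claw": 0.1}
    - {"tx": 0.072, "ty": -0.048, "tz": 0, "wx": 0, "wy": 0, "wz": 0, "claw": 0.1}
    - {"tx": 0, "ty": 0, "tz": 0, "wx": 0, "wy": 0, "wz": 0, "claw": 0.1}

```text
clock: 4.25
eef_pos: [0.5702, -0.4087, 0.1947]
tcp_rot: [2.158, 2.282, 0.0]
contact_force: [1.1, -0.5, -1.0]
opening: 0.255
gripper_force: 20.0
```

```bash
python3 - <<'E'
from h import *
from bench import state
import cv2
s=capture("side")["frame"][150:270,250:450];t=capture("top")["frame"][140:260,200:400]
cv2.imwrite("pics/a2.png",cv2.resize(np.vstack([s,t]),None,fx=2.5,fy=2.5,interpolation=cv2.INTER_CUBIC))
print(state()["eef_pos"],state()["joint_positions"])
E
```

```text
[ 0.5681028  -0.40698895  0.19458553] [-6.88245374e-01  7.30647255e-01  1.30749078e+00  3.77784030e-05
  1.10565450e+00 -7.44360070e-01]
```

View pics/a2.png

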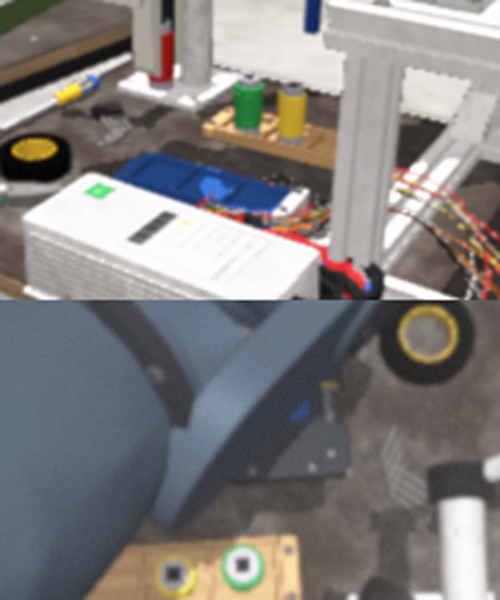

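Red is held upright over the far bay (side crop (160,50)), and the other sockets haven't moved. I'll lower it.

Request:
arm_command:
  rows:
    - {"tx": 0, "ty": 0, "tz": -0.04, "wx": 0, "wy": 0, "wz": 0, "claw": 0.1}
    - {"tx": 0, "ty": 0, "tz": -0.07, "wx": 0, "wy": 0, "wz": 0, "claw": 0.1}
    - {"tx": 0, "ty": 0, "tz": -0.07, "wx": 0, "wy": 0, "wz": 0, "claw": 0.1}
    - {"tx": 0, "ty": 0, "tz": -0.07, "wx": 0, "wy": 0, "wz": 0, "claw": 0.1}
    - {"tx": 0, "ty": 0, "tz": -0.05, "wx": 0, "wy": 0, "wz": 0, "claw": 0.1}
    - {"tx": 0, "ty": 0, "tz": -0.03, "wx": 0, "wy": 0, "wz": 0, "claw": 0.1}
    - {"tx": 0, "ty": 0, "tz": -0.01, "wx": 0, "wy": 0, "wz": 0, "claw": 0.1}
    - {"tx": 0, "ty": 0, "tz": 0, "wx": 0, "wy": 0, "wz": 0, "claw": 0.1}

```text
clock: 5.02
eef_pos: [0.5682, -0.4071, 0.1109]
tcp_rot: [-2.158, -2.282, 0.0]
contact_force: [-0.3, -0.4, -0.5]
opening: 0.251
gripper_force: 20.0
```

Request:
arm_command:
  rows:
    - {"tx": 0, "ty": 0, "tz": -0.006, "wx": 0, "wy": 0, "wz": 0, "claw": 0.1}
    - {"tx": 0, "ty": 0, "tz": -0.006, "wx": 0, "wy": 0, "wz": 0, "claw": 0.1}
    - {"tx": 0, "ty": 0, "tz": -0.004, "wx": 0, "wy": 0, "wz": 0, "claw": 0.1}
    - {"tx": 0, "ty": 0, "tz": 0, "wx": 0, "wy": 0, "wz": 0, "claw": 0.1}
    - {"tx": 0, "ty": 0, "tz": 0, "wx": 0, "wy": 0, "wz": 0, "claw": 0.1}
    - {"tx": 0, "ty": 0, "tz": 0, "wx": 0, "wy": 0, "wz": 0, "claw": 0.1}
    - {"tx": 0, "ty": 0, "tz": 0, "wx": 0, "wy": 0, "wz": 0, "claw": 0.1}
    - {"tx": 0, "ty": 0, "tz": 0, "wx": 0, "wy": 0, "wz": 0, "claw": 0.1}

```text
clock: 5.68
eef_pos: [0.5684, -0.4073, 0.1073]
tcp_rot: [2.158, 2.283, 0.0]
contact_force: [-0.4, -0.3, -1.3]
opening: 0.256
gripper_force: 20.0
```

Request:
arm_command:
  rows:
    - {"tx": 0, "ty": 0, "tz": -0.004, "wx": 0, "wy": 0, "wz": 0, "claw": 0.1}
    - {"tx": 0, "ty": 0, "tz": 0, "wx": 0, "wy": 0, "wz": 0, "claw": 0.1}
    - {"tx": 0, "ty": 0, "tz": 0, "wx": 0, "wy": 0, "wz": 0, "claw": 0.3}
    - {"tx": 0, "ty": 0, "tz": 0, "wx": 0, "wy": 0, "wz": 0, "claw": 0.4}
    - {"tx": 0, "ty": 0, "tz": 0, "wx": 0, "wy": 0, "wz": 0, "claw": 0.75}
    - {"tx": 0, "ty": 0, "tz": 0, "wx": 0, "wy": 0, "wz": 0, "claw": 0.75}
    - {"tx": 0, "ty": 0, "tz": 0, "wx": 0, "wy": 0, "wz": 0, "claw": 0.75}
    - {"tx": 0, "ty": 0, "tz": 0, "wx": 0, "wy": 0, "wz": 0, "claw": 0.75}

```text
clock: 6.35
eef_pos: [0.5684, -0.4073, 0.1062]
tcp_rot: [-2.158, -2.283, 0.0]
contact_force: [-0.3, -0.3, -0.3]
opening: 0.61
gripper_force: 0.0
```

Request:
arm_command:
  rows:
    - {"tx": 0, "ty": 0, "tz": 0.04, "wx": 0, "wy": 0, "wz": 0, "claw": 0.75}
    - {"tx": 0, "ty": 0, "tz": 0.08, "wx": 0, "wy": 0, "wz": 0, "claw": 0.75}
    - {"tx": 0, "ty": 0, "tz": 0.08, "wx": 0, "wy": 0, "wz": 0, "claw": 0.75}
    - {"tx": 0, "ty": 0, "tz": 0.08, "wx": 0, "wy": 0, "wz": 0, "claw": 0.75}
    - {"tx": 0, "ty": 0, "tz": 0.06, "wx": 0, "wy": 0, "wz": 0, "claw": 0.75}
    - {"tx": 0, "ty": 0, "tz": 0.02, "wx": 0, "wy": 0, "wz": 0, "claw": 0.75}
    - {"tx": 0, "ty": 0, "tz": 0, "wx": 0, "wy": 0, "wz": 0, "claw": 0.75}
    - {"tx": 0, "ty": 0, "tz": 0, "wx": 0, "wy": 0, "wz": 0, "claw": 0.75}

```text
clock: 7.02
eef_pos: [0.5682, -0.4071, 0.1959]
tcp_rot: [-2.158, -2.283, 0.0]
contact_force: [0.6, 0.4, -0.8]
opening: 0.75
gripper_force: 0.0
```

Request:
arm_command:
  rows:
    - {"tx": -0.04, "ty": 0.02, "tz": 0, "wx": 0, "wy": 0, "wz": 0, "claw": 0.75}
    - {"tx": -0.08, "ty": 0.04, "tz": 0, "wx": 0, "wy": 0, "wz": 0, "claw": 0.75}
    - {"tx": -0.08, "ty": 0.04, "tz": 0, "wx": 0, "wy": 0, "wz": 0, "claw": 0.75}
    - {"tx": -0.08, "ty": 0.04, "tz": 0, "wx": 0, "wy": 0, "wz": 0, "claw": 0.75}
    - {"tx": -0.08, "ty": 0.04, "tz": 0, "wx": 0, "wy": 0, "wz": 0, "claw": 0.75}
    - {"tx": -0.08, "ty": 0.04, "tz": 0, "wx": 0, "wy": 0, "wz": 0, "claw": 0.75}
    - {"tx": -0.066, "ty": 0.023, "tz": 0, "wx": 0, "wy": 0, "wz": 0, "claw": 0.75}
    - {"tx": 0, "ty": 0, "tz": 0, "wx": 0, "wy": 0, "wz": 0, "claw": 0.75}

```text
clock: 7.68
eef_pos: [0.4394, -0.3452, 0.195]
tcp_rot: [-2.156, -2.279, 0.0]
contact_force: [0.0, -0.6, 0.3]
opening: 0.747
gripper_force: 0.0
```

```bash
python3 - <<'E'
from h import *
from bench import state
import cv2
s=capture("side")["frame"][150:270,250:450];t=capture("top")["frame"][140:260,200:400]
cv2.imwrite("pics/a3.png",cv2.resize(np.vstack([s,t]),None,fx=2.5,fy=2.5,interpolation=cv2.INTER_CUBIC))
print(state()["eef_pos"])
E
```

```text
[ 0.44187725 -0.34657352  0.19575404]
```

View pics/a3.png

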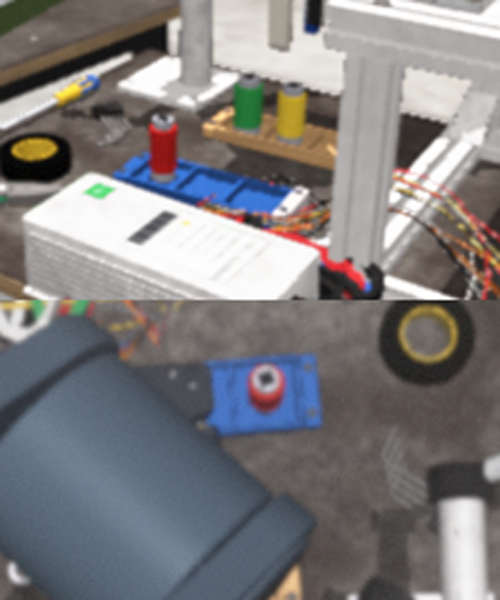

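Red stands upright in the far blue bay (top crop (266,380)). The gripper is over yellow, so I'll go down on it.

Request:
arm_command:
  rows:
    - {"tx": 0, "ty": 0, "tz": -0.05, "wx": 0, "wy": 0, "wz": 0, "claw": 0.75}
    - {"tx": 0, "ty": 0, "tz": -0.08, "wx": 0, "wy": 0, "wz": 0, "claw": 0.75}
    - {"tx": 0, "ty": 0, "tz": -0.08, "wx": 0, "wy": 0, "wz": 0, "claw": 0.75}
    - {"tx": 0, "ty": 0, "tz": -0.07, "wx": 0, "wy": 0, "wz": 0, "claw": 0.75}
    - {"tx": 0, "ty": 0, "tz": -0.05, "wx": 0, "wy": 0, "wz": 0, "claw": 0.75}
    - {"tx": 0, "ty": 0, "tz": -0.028, "wx": 0, "wy": 0, "wz": 0, "claw": 0.75}
    - {"tx": 0, "ty": 0, "tz": 0, "wx": 0, "wy": 0, "wz": 0, "claw": 0.75}
    - {"tx": 0, "ty": 0, "tz": 0, "wx": 0, "wy": 0, "wz": 0, "claw": 0.75}

```text
clock: 8.45
eef_pos: [0.4423, -0.3467, 0.1068]
tcp_rot: [2.158, 2.283, 0.0]
contact_force: [0.8, 1.0, 1.0]
opening: 0.746
gripper_force: 0.0
```

Request:
arm_command:
  rows:
    - {"tx": 0, "ty": 0, "tz": 0, "wx": 0, "wy": 0, "wz": 0, "claw": 0.1}
    - {"tx": 0, "ty": 0, "tz": 0, "wx": 0, "wy": 0, "wz": 0, "claw": 0.1}
    - {"tx": 0, "ty": 0, "tz": 0, "wx": 0, "wy": 0, "wz": 0, "claw": 0.1}
    - {"tx": 0, "ty": 0, "tz": 0, "wx": 0, "wy": 0, "wz": 0, "claw": 0.1}
    - {"tx": 0, "ty": 0, "tz": 0, "wx": 0, "wy": 0, "wz": 0, "claw": 0.1}
    - {"tx": 0, "ty": 0, "tz": 0, "wx": 0, "wy": 0, "wz": 0, "claw": 0.1}
    - {"tx": 0, "ty": 0, "tz": 0, "wx": 0, "wy": 0, "wz": 0, "claw": 0.1}
    - {"tx": 0, "ty": 0, "tz": 0, "wx": 0, "wy": 0, "wz": 0, "claw": 0.1}

```text
clock: 9.12
eef_pos: [0.4419, -0.3465, 0.1068]
tcp_rot: [2.158, 2.283, 0.0]
contact_force: [0.2, 0.3, 1.0]
opening: 0.275
gripper_force: 20.0
```

Request:
arm_command:
  rows:
    - {"tx": 0, "ty": 0, "tz": 0.03, "wx": 0, "wy": 0, "wz": 0, "claw": 0.1}
    - {"tx": 0, "ty": 0, "tz": 0.06, "wx": 0, "wy": 0, "wz": 0, "claw": 0.1}
    - {"tx": 0, "ty": 0, "tz": 0.07, "wx": 0, "wy": 0, "wz": 0, "claw": 0.1}
    - {"tx": 0, "ty": 0, "tz": 0.07, "wx": 0, "wy": 0, "wz": 0, "claw": 0.1}
    - {"tx": 0, "ty": 0, "tz": 0.07, "wx": 0, "wy": 0, "wz": 0, "claw": 0.1}
    - {"tx": 0, "ty": 0, "tz": 0.04, "wx": 0, "wy": 0, "wz": 0, "claw": 0.1}
    - {"tx": 0, "ty": 0, "tz": 0.02, "wx": 0, "wy": 0, "wz": 0, "claw": 0.1}
    - {"tx": 0, "ty": 0, "tz": 0, "wx": 0, "wy": 0, "wz": 0, "claw": 0.1}

```text
clock: 9.78
eef_pos: [0.4421, -0.3467, 0.1976]
tcp_rot: [2.157, 2.282, 0.0]
contact_force: [0.1, -0.9, -1.3]
opening: 0.279
gripper_force: 20.0
```

Request:
arm_command:
  rows:
    - {"tx": 0.04, "ty": -0.005, "tz": 0, "wx": 0, "wy": 0, "wz": 0, "claw": 0.1}
    - {"tx": 0.08, "ty": -0.01, "tz": 0, "wx": 0, "wy": 0, "wz": 0, "claw": 0.1}
    - {"tx": 0.08, "ty": -0.01, "tz": 0, "wx": 0, "wy": 0, "wz": 0, "claw": 0.1}
    - {"tx": 0.08, "ty": -0.01, "tz": 0, "wx": 0, "wy": 0, "wz": 0, "claw": 0.1}
    - {"tx": 0.08, "ty": -0.01, "tz": 0, "wx": 0, "wy": 0, "wz": 0, "claw": 0.1}
    - {"tx": 0.08, "ty": -0.01, "tz": 0, "wx": 0, "wy": 0, "wz": 0, "claw": 0.1}
    - {"tx": 0.056, "ty": -0.005, "tz": 0, "wx": 0, "wy": 0, "wz": 0, "claw": 0.1}
    - {"tx": 0, "ty": 0, "tz": 0, "wx": 0, "wy": 0, "wz": 0, "claw": 0.1}

```text
clock: 10.45
eef_pos: [0.5681, -0.3611, 0.195]
tcp_rot: [-2.156, -2.284, -0.0]
contact_force: [1.0, -0.5, -1.5]
opening: 0.276
gripper_force: 20.0
```

```bash
python3 - <<'E'
from h import *
from bench import state
import cv2
s=capture("side")["frame"][150:270,250:450]
cv2.imwrite("pics/a4.png",cv2.resize(s,None,fx=3,fy=3,interpolation=cv2.INTER_CUBIC))
x=state();print(x["eef_pos"],x["opening"],x["contact_force"])
E
```

```text
[ 0.56665875 -0.36103251  0.19499606] 0.2814863674302263 [-0.45932986 -0.44135793 -1.53167862]
```

View pics/a4.png

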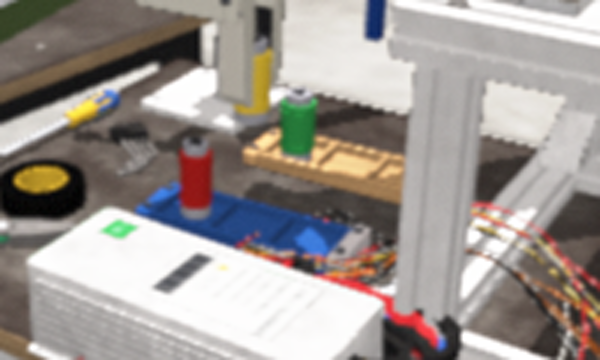

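Yellow (258,80) is held upright at the middle bay, with red (196,175) in place. I'll lower it and release.

Request:
arm_command:
  rows:
    - {"tx": -0.003, "ty": 0, "tz": -0.05, "wx": 0, "wy": 0, "wz": 0, "claw": 0.1}
    - {"tx": 0, "ty": 0, "tz": -0.08, "wx": 0, "wy": 0, "wz": 0, "claw": 0.1}
    - {"tx": 0, "ty": 0, "tz": -0.08, "wx": 0, "wy": 0, "wz": 0, "claw": 0.1}
    - {"tx": 0, "ty": 0, "tz": -0.07, "wx": 0, "wy": 0, "wz": 0, "claw": 0.1}
    - {"tx": 0, "ty": 0, "tz": -0.045, "wx": 0, "wy": 0, "wz": 0, "claw": 0.1}
    - {"tx": 0, "ty": 0, "tz": -0.02, "wx": 0, "wy": 0, "wz": 0, "claw": 0.1}
    - {"tx": 0, "ty": 0, "tz": 0, "wx": 0, "wy": 0, "wz": 0, "claw": 0.1}
    - {"tx": 0, "ty": 0, "tz": 0, "wx": 0, "wy": 0, "wz": 0, "claw": 0.1}

```text
clock: 11.17
eef_pos: [0.5651, -0.3617, 0.1109]
tcp_rot: [2.158, 2.282, -0.0]
contact_force: [-0.7, 0.8, -1.4]
opening: 0.274
gripper_force: 20.0
```

Request:
arm_command:
  rows:
    - {"tx": 0, "ty": 0, "tz": -0.006, "wx": 0, "wy": 0, "wz": 0, "claw": 0.1}
    - {"tx": 0, "ty": 0, "tz": -0.006, "wx": 0, "wy": 0, "wz": 0, "claw": 0.1}
    - {"tx": 0, "ty": 0, "tz": -0.004, "wx": 0, "wy": 0, "wz": 0, "claw": 0.1}
    - {"tx": 0, "ty": 0, "tz": 0, "wx": 0, "wy": 0, "wz": 0, "claw": 0.1}
    - {"tx": 0, "ty": 0, "tz": 0, "wx": 0, "wy": 0, "wz": 0, "claw": 0.1}
    - {"tx": 0, "ty": 0, "tz": 0, "wx": 0, "wy": 0, "wz": 0, "claw": 0.1}
    - {"tx": 0, "ty": 0, "tz": 0, "wx": 0, "wy": 0, "wz": 0, "claw": 0.1}
    - {"tx": 0, "ty": 0, "tz": 0, "wx": 0, "wy": 0, "wz": 0, "claw": 0.1}

```text
clock: 11.83
eef_pos: [0.5653, -0.3616, 0.1068]
tcp_rot: [2.158, 2.282, 0.0]
contact_force: [0.1, -0.0, 1.8]
opening: 0.278
gripper_force: 20.0
```

Request:
arm_command:
  rows:
    - {"tx": 0, "ty": 0, "tz": 0, "wx": 0, "wy": 0, "wz": 0, "claw": 0.32}
    - {"tx": 0, "ty": 0, "tz": 0, "wx": 0, "wy": 0, "wz": 0, "claw": 0.4}
    - {"tx": 0, "ty": 0, "tz": 0, "wx": 0, "wy": 0, "wz": 0, "claw": 0.75}
    - {"tx": 0, "ty": 0, "tz": 0, "wx": 0, "wy": 0, "wz": 0, "claw": 0.75}
    - {"tx": 0, "ty": 0, "tz": 0, "wx": 0, "wy": 0, "wz": 0, "claw": 0.75}
    - {"tx": 0, "ty": 0, "tz": 0, "wx": 0, "wy": 0, "wz": 0, "claw": 0.75}
    - {"tx": 0, "ty": 0, "tz": 0, "wx": 0, "wy": 0, "wz": 0, "claw": 0.75}
    - {"tx": 0, "ty": 0, "tz": 0, "wx": 0, "wy": 0, "wz": 0, "claw": 0.75}

```text
clock: 12.5
eef_pos: [0.5651, -0.3615, 0.1065]
tcp_rot: [-2.158, -2.283, 0.0]
contact_force: [-0.1, 0.2, -0.1]
opening: 0.738
gripper_force: 0.0
```

Request:
arm_command:
  rows:
    - {"tx": 0, "ty": 0, "tz": 0.04, "wx": 0, "wy": 0, "wz": 0, "claw": 0.75}
    - {"tx": 0, "ty": 0, "tz": 0.08, "wx": 0, "wy": 0, "wz": 0, "claw": 0.75}
    - {"tx": 0, "ty": 0, "tz": 0.08, "wx": 0, "wy": 0, "wz": 0, "claw": 0.75}
    - {"tx": 0, "ty": 0, "tz": 0.08, "wx": 0, "wy": 0, "wz": 0, "claw": 0.75}
    - {"tx": 0, "ty": 0, "tz": 0.06, "wx": 0, "wy": 0, "wz": 0, "claw": 0.75}
    - {"tx": 0, "ty": 0, "tz": 0.02, "wx": 0, "wy": 0, "wz": 0, "claw": 0.75}
    - {"tx": 0, "ty": 0, "tz": 0, "wx": 0, "wy": 0, "wz": 0, "claw": 0.75}
    - {"tx": 0, "ty": 0, "tz": 0, "wx": 0, "wy": 0, "wz": 0, "claw": 0.75}

```text
clock: 13.17
eef_pos: [0.565, -0.3614, 0.1962]
tcp_rot: [-2.158, -2.283, 0.0]
contact_force: [-0.5, -1.0, -0.5]
opening: 0.753
gripper_force: 0.0
```

Request:
arm_command:
  rows:
    - {"tx": -0.04, "ty": -0.01, "tz": 0, "wx": 0, "wy": 0, "wz": 0, "claw": 0.75}
    - {"tx": -0.08, "ty": -0.02, "tz": 0, "wx": 0, "wy": 0, "wz": 0, "claw": 0.75}
    - {"tx": -0.08, "ty": -0.02, "tz": 0, "wx": 0, "wy": 0, "wz": 0, "claw": 0.75}
    - {"tx": -0.08, "ty": -0.02, "tz": 0, "wx": 0, "wy": 0, "wz": 0, "claw": 0.75}
    - {"tx": -0.08, "ty": -0.02, "tz": 0, "wx": 0, "wy": 0, "wz": 0, "claw": 0.75}
    - {"tx": -0.08, "ty": -0.02, "tz": 0, "wx": 0, "wy": 0, "wz": 0, "claw": 0.75}
    - {"tx": -0.033, "ty": -0.005, "tz": 0, "wx": 0, "wy": 0, "wz": 0, "claw": 0.75}
    - {"tx": 0, "ty": 0, "tz": 0, "wx": 0, "wy": 0, "wz": 0, "claw": 0.75}

```text
clock: 13.83
eef_pos: [0.4451, -0.3905, 0.1958]
tcp_rot: [-2.159, -2.28, 0.0]
contact_force: [1.0, 1.2, 0.3]
opening: 0.749
gripper_force: 0.0
```

```bash
python3 - <<'E'
from h import *
from bench import state
import cv2
s=capture("side")["frame"][120:270,250:450];t=capture("top")["frame"][140:260,200:400]
cv2.imwrite("pics/a5.png",cv2.resize(np.vstack([s,t]),None,fx=2.2,fy=2.2,interpolation=cv2.INTER_CUBIC))
x=state();print(x["eef_pos"],x["opening"],x["contact_force"])
E
```

```text
[ 0.44707941 -0.39023114  0.19623723] 0.7508713694273386 [ 0.96732897 -0.08505348 -0.2460266 ]
```

View pics/a5.png

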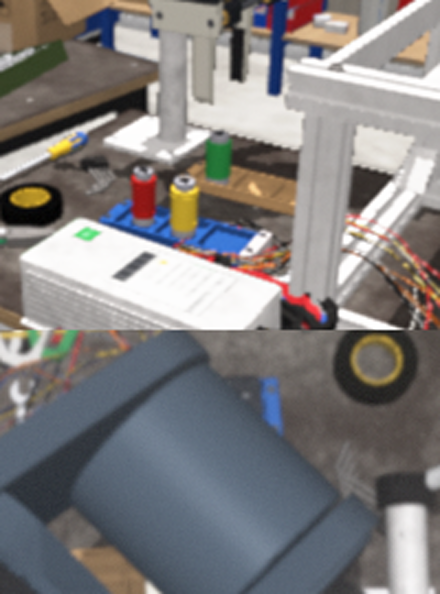

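Red and yellow stand in the blue rack (side crop (143,195) and (183,205)). In the top view the wrist housing looks close to the clamp post at about (375,520), so I'll check the clearance before descending.

```bash
python3 - <<'E'
from h import *
from bench import state
import cv2
s=capture("side")["frame"][0:190,250:450];t=capture("top")["frame"][160:350,280:480]
cv2.imwrite("pics/a6.png",cv2.resize(np.hstack([s,t]),None,fx=2,fy=3,interpolation=cv2.INTER_CUBIC))
print(state()["joint_positions"])
E
```

```text
[-7.95152291e-01  5.52892661e-01  1.62631670e+00  1.25537376e-04
  9.62270065e-01 -8.51883875e-01]
```

View pics/a6.png

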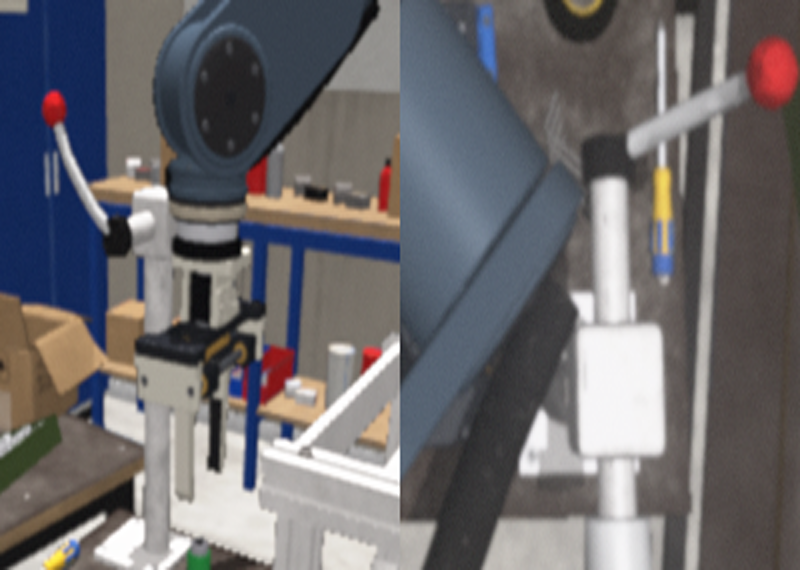

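```bash
python3 - <<'E'
from h import *
np.set_printoptions(precision=3,suppress=True)
T=capture("top");S=capture("side")
def D(c,u,v):
    d=c["pose"][:3,:3]@np.array([(u-c["cx"])/c["fx"],-(v-c["cy"])/c["fy"],-1.]);return c["pose"][:3,3],d/np.linalg.norm(d)
def tri(a,b):
    o1,d1=D(T,*a);o2,d2=D(S,*b);s=np.linalg.lstsq(np.c_[d1,-d2],o2-o1,rcond=None)[0];p,q=o1+s[0]*d1,o2+s[1]*d2
    return (p+q)/2,np.linalg.norm(p-q)
print("knob",tri((383.5,212),(309,78)));print("ball",tri((466,184),(277,35)))
print("posttop",tri((390,290),(325,65)))
# wrist pitch axis: disc on near face at wrist + h*(.714,.70)
e=np.array([.447,-.390]);ax=np.array([.714,.700])
for h in(.05,.08,.1,.12):
    p=e+h*ax;o,d=D(S,365,33);k=((p-o[:2])@d[:2])/(d[:2]@d[:2]);print(h,"near disc z",(o+k*d)[2],"miss",np.linalg.norm((o+k*d)[:2]-p), "rim z for 80mm radius")
# top view rim points at various z
for u,v in((371,220),(350,262),(357,205)):
    print((u,v),[ray(T,u,v,z)[:2] for z in(.3,.35,.4,.45,.5)])
# post / bar edges in top view at z=.32
for u,v in((369,268),(412,268),(369,313),(373,205),(373,218),(377,262)):print("post",(u,v),ray(T,u,v,.32)[:2])
E
```

```text
knob (array([ 0.464, -0.494,  0.292]), np.float64(0.004042410349647838))
ball (array([ 0.479, -0.566,  0.378]), np.float64(0.002129593657390103))
posttop (array([ 0.377, -0.5  ,  0.309]), np.float64(0.008426388050640287))
0.05 near disc z 0.38724328709714595 miss 0.0055549328654430005 rim z for 80mm radius
0.08 near disc z 0.38843905444148485 miss 0.0033715228308321336 rim z for 80mm radius
0.1 near disc z 0.38923623267104407 miss 0.00932249329501559 rim z for 80mm radius
0.12 near disc z 0.39003341090060334 miss 0.015273463759198944 rim z for 80mm radius
(371, 220) [array([ 0.455, -0.479]), array([ 0.448, -0.473]), array([ 0.441, -0.466]), array([ 0.435, -0.459]), array([ 0.428, -0.452])]
(350, 262) [array([ 0.407, -0.454]), array([ 0.404, -0.449]), array([ 0.402, -0.445]), array([ 0.399, -0.44 ]), array([ 0.396, -0.435])]
(357, 205) [array([ 0.472, -0.464]), array([ 0.464, -0.458]), array([ 0.456, -0.453]), array([ 0.448, -0.447]), array([ 0.439, -0.442])]
post (369, 268) [ 0.399 -0.473]
post (412, 268) [ 0.398 -0.52 ]
post (369, 313) [ 0.351 -0.471]
post (373, 205) [ 0.469 -0.479]
post (373, 218) [ 0.454 -0.479]
post (377, 262) [ 0.405 -0.482]
```

```bash
python3 - <<'E'
import cv2,numpy as np
s=cv2.imread("pics/side0.png")[0:200,260:460];t=cv2.imread("pics/top0.png")[200:400,250:450]
cv2.imwrite("pics/a7.png",cv2.resize(np.hstack([s,t]),None,fx=2,fy=3,interpolation=cv2.INTER_CUBIC))
E
```

```text
(no output)
```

View pics/a7.png

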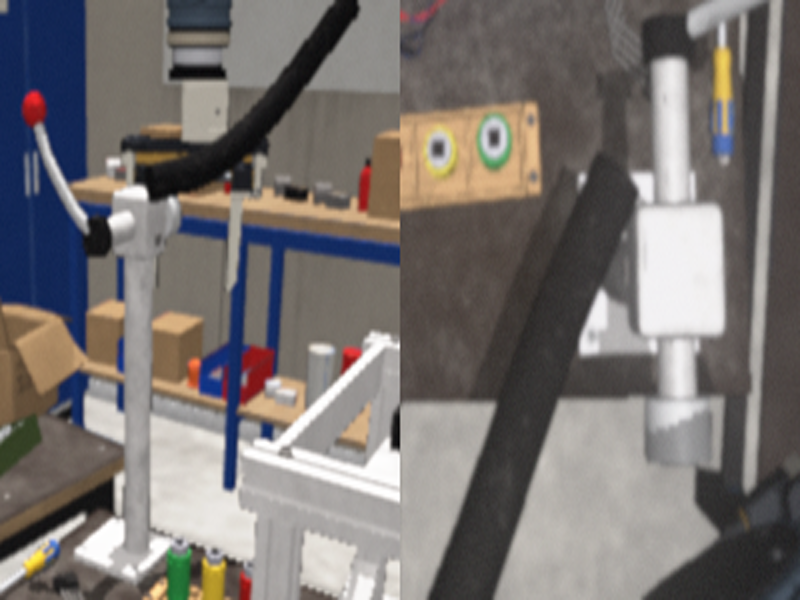

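```bash
python3 - <<'E'
from h import *
np.set_printoptions(precision=3,suppress=True)
T=capture("top");S=capture("side")
# top centreline points at several z -> side pixels; match to the hose curve seen in side view
for u,v in((359,258),(340,290),(325,317),(305,352),(285,387)):
    print((u,v),[(z,ray(T,u,v,z)[:2].round(3).tolist(),np.round(proj(S,ray(T,u,v,z))).tolist()) for z in(.25,.3,.35,.4,.45,.5,.55)])
E
```

```text
(359, 258) [(0.25, [0.414, -0.47], [329.0, 94.0]), (0.3, [0.411, -0.464], [332.0, 72.0]), (0.35, [0.408, -0.459], [335.0, 49.0]), (0.4, [0.405, -0.453], [339.0, 24.0]), (0.45, [0.402, -0.448], [342.0, -2.0]), (0.5, [0.399, -0.442], [346.0, -30.0]), (0.55, [0.396, -0.437], [350.0, -59.0])]
(340, 290) [(0.25, [0.376, -0.445], [346.0, 93.0]), (0.3, [0.376, -0.442], [348.0, 71.0]), (0.35, [0.376, -0.438], [351.0, 48.0]), (0.4, [0.376, -0.435], [353.0, 24.0]), (0.45, [0.376, -0.431], [355.0, -2.0]), (0.5, [0.376, -0.427], [358.0, -29.0]), (0.55, [0.376, -0.424], [361.0, -58.0])]
(325, 317) [(0.25, [0.344, -0.426], [360.0, 92.0]), (0.3, [0.346, -0.424], [361.0, 70.0]), (0.35, [0.349, -0.422], [362.0, 48.0]), (0.4, [0.351, -0.42], [364.0, 24.0]), (0.45, [0.354, -0.418], [365.0, -2.0]), (0.5, [0.356, -0.416], [367.0, -29.0]), (0.55, [0.359, -0.414], [369.0, -57.0])]
(305, 352) [(0.25, [0.303, -0.402], [376.0, 90.0]), (0.3, [0.309, -0.401], [377.0, 69.0]), (0.35, [0.315, -0.401], [377.0, 47.0]), (0.4, [0.32, -0.401], [378.0, 24.0]), (0.45, [0.326, -0.401], [378.0, -1.0]), (0.5, [0.332, -0.401], [379.0, -28.0]), (0.55, [0.337, -0.401], [379.0, -56.0])]
(285, 387) [(0.25, [0.264, -0.377], [392.0, 89.0]), (0.3, [0.273, -0.379], [392.0, 68.0]), (0.35, [0.281, -0.381], [391.0, 47.0]), (0.4, [0.29, -0.383], [391.0, 24.0]), (0.45, [0.299, -0.384], [390.0, -1.0]), (0.5, [0.308, -0.386], [390.0, -27.0]), (0.55, [0.316, -0.388], [389.0, -55.0])]
```

The clamp's cross-bar and knob (about (0.46, -0.48), z 0.29) leave only about 15–20 mm beside the wrist housing on this pick. A small tilt about the finger-closing axis keeps the socket upright and moves the wrist away from the post. I'll apply it and go down in stages.

Request:
arm_command:
  rows:
    - {"tx": 0, "ty": 0.019, "tz": 0, "wx": -0.4, "wy": -0.023, "wz": 0, "claw": 0.75}
    - {"tx": 0, "ty": 0, "tz": -0.03, "wx": 0, "wy": 0, "wz": 0, "claw": 0.75}
    - {"tx": 0, "ty": 0, "tz": -0.04, "wx": 0, "wy": 0, "wz": 0, "claw": 0.75}
    - {"tx": 0, "ty": 0, "tz": -0.04, "wx": 0, "wy": 0, "wz": 0, "claw": 0.75}
    - {"tx": 0, "ty": 0, "tz": -0.04, "wx": 0, "wy": 0, "wz": 0, "claw": 0.75}
    - {"tx": 0, "ty": 0, "tz": -0.03, "wx": 0, "wy": 0, "wz": 0, "claw": 0.75}
    - {"tx": 0, "ty": 0, "tz": 0, "wx": 0, "wy": 0, "wz": 0, "claw": 0.75}
    - {"tx": 0, "ty": 0, "tz": 0, "wx": 0, "wy": 0, "wz": 0, "claw": 0.75}

```text
clock: 14.9
eef_pos: [0.4468, -0.3855, 0.1508]
tcp_rot: [2.138, 2.261, -0.045]
contact_force: [-0.1, -0.3, 0.2]
opening: 0.752
gripper_force: 0.0
```

```bash
python3 - <<'E'
from bench import state
import cv2
from h import *
s=capture("side")["frame"][40:200,250:410];t=capture("top")["frame"][180:340,300:460]
cv2.imwrite("pics/a8.png",cv2.resize(np.hstack([s,t]),None,fx=2.5,fy=2.5,interpolation=cv2.INTER_CUBIC))
x=state();print(x["eef_pos"],x["effort"],x["tcp_rot"])
E
```

```text
[ 0.4470174  -0.38574638  0.15173165] [-3.01070279e-02 -5.72227836e+01 -2.27609754e+01 -3.37763352e-02
 -2.79098045e-02 -2.84248345e-03] [ 2.13703582  2.25997091 -0.04469443]
```

View pics/a8.png

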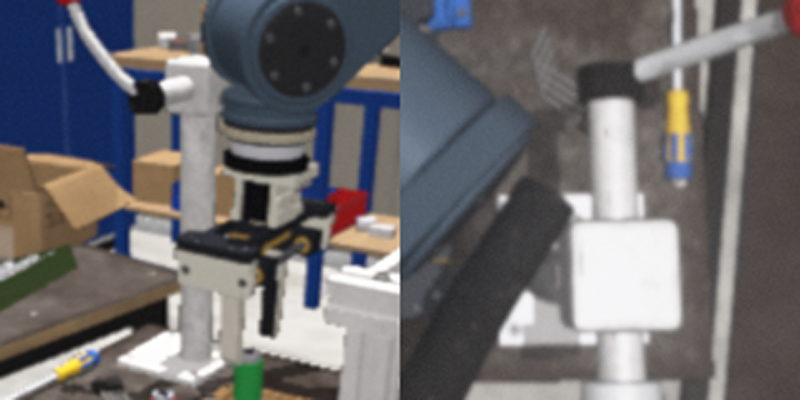

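The wrist rim (530,115) clears the knob (580,100) by about 20 mm and the hose end (530,185) by over 10 mm. The joint torques look normal, so I'll continue down.

Request:
arm_command:
  rows:
    - {"tx": 0, "ty": 0, "tz": -0.03, "wx": 0, "wy": 0, "wz": 0, "claw": 0.75}
    - {"tx": 0, "ty": 0, "tz": -0.04, "wx": 0, "wy": 0, "wz": 0, "claw": 0.75}
    - {"tx": 0, "ty": 0, "tz": -0.04, "wx": 0, "wy": 0, "wz": 0, "claw": 0.75}
    - {"tx": 0, "ty": 0, "tz": -0.04, "wx": 0, "wy": 0, "wz": 0, "claw": 0.75}
    - {"tx": 0, "ty": 0, "tz": -0.025, "wx": 0, "wy": 0, "wz": 0, "claw": 0.75}
    - {"tx": 0, "ty": 0, "tz": -0.006, "wx": 0, "wy": 0, "wz": 0, "claw": 0.75}
    - {"tx": 0, "ty": 0, "tz": 0, "wx": 0, "wy": 0, "wz": 0, "claw": 0.75}
    - {"tx": 0, "ty": 0, "tz": 0, "wx": 0, "wy": 0, "wz": 0, "claw": 0.75}

```text
clock: 15.67
eef_pos: [0.447, -0.3856, 0.1063]
tcp_rot: [2.137, 2.26, -0.045]
contact_force: [0.6, 0.2, -0.3]
opening: 0.748
gripper_force: 0.0
```

Request:
arm_command:
  rows:
    - {"tx": 0, "ty": 0, "tz": 0, "wx": 0, "wy": 0, "wz": 0, "claw": 0.1}
    - {"tx": 0, "ty": 0, "tz": 0, "wx": 0, "wy": 0, "wz": 0, "claw": 0.1}
    - {"tx": 0, "ty": 0, "tz": 0, "wx": 0, "wy": 0, "wz": 0, "claw": 0.1}
    - {"tx": 0, "ty": 0, "tz": 0, "wx": 0, "wy": 0, "wz": 0, "claw": 0.1}
    - {"tx": 0, "ty": 0, "tz": 0, "wx": 0, "wy": 0, "wz": 0, "claw": 0.1}
    - {"tx": 0, "ty": 0, "tz": 0, "wx": 0, "wy": 0, "wz": 0, "claw": 0.1}
    - {"tx": 0, "ty": 0, "tz": 0, "wx": 0, "wy": 0, "wz": 0, "claw": 0.1}
    - {"tx": 0, "ty": 0, "tz": 0, "wx": 0, "wy": 0, "wz": 0, "claw": 0.1}

```text
clock: 16.33
eef_pos: [0.4469, -0.3855, 0.1063]
tcp_rot: [2.137, 2.26, -0.045]
contact_force: [0.2, 0.3, 0.5]
opening: 0.297
gripper_force: 20.0
```

Request:
arm_command:
  rows:
    - {"tx": 0, "ty": 0, "tz": 0.03, "wx": 0, "wy": 0, "wz": 0, "claw": 0.1}
    - {"tx": 0, "ty": 0, "tz": 0.06, "wx": 0, "wy": 0, "wz": 0, "claw": 0.1}
    - {"tx": 0, "ty": 0, "tz": 0.07, "wx": 0, "wy": 0, "wz": 0, "claw": 0.1}
    - {"tx": 0, "ty": 0, "tz": 0.07, "wx": 0, "wy": 0, "wz": 0, "claw": 0.1}
    - {"tx": 0, "ty": 0, "tz": 0.07, "wx": 0, "wy": 0, "wz": 0, "claw": 0.1}
    - {"tx": 0, "ty": 0, "tz": 0.04, "wx": 0, "wy": 0, "wz": 0, "claw": 0.1}
    - {"tx": 0, "ty": 0, "tz": 0.02, "wx": 0, "wy": 0, "wz": 0, "claw": 0.1}
    - {"tx": 0, "ty": 0, "tz": 0, "wx": 0, "wy": 0, "wz": 0, "claw": 0.1}

```text
clock: 17.0
eef_pos: [0.4471, -0.3857, 0.1972]
tcp_rot: [2.136, 2.259, -0.045]
contact_force: [0.1, 0.2, -1.3]
opening: 0.3
gripper_force: 20.0
```

Request:
arm_command:
  rows:
    - {"tx": 0.04, "ty": 0.02, "tz": 0, "wx": 0, "wy": 0, "wz": 0, "claw": 0.1}
    - {"tx": 0.08, "ty": 0.05, "tz": 0, "wx": 0, "wy": 0, "wz": 0, "claw": 0.1}
    - {"tx": 0.08, "ty": 0.05, "tz": 0, "wx": 0, "wy": 0, "wz": 0, "claw": 0.1}
    - {"tx": 0.08, "ty": 0.05, "tz": 0, "wx": 0, "wy": 0, "wz": 0, "claw": 0.1}
    - {"tx": 0.08, "ty": 0.05, "tz": 0, "wx": 0, "wy": 0, "wz": 0, "claw": 0.1}
    - {"tx": 0.07, "ty": 0.05, "tz": 0, "wx": 0, "wy": 0, "wz": 0, "claw": 0.1}
    - {"tx": 0.034, "ty": 0.018, "tz": 0, "wx": 0, "wy": 0, "wz": 0, "claw": 0.1}
    - {"tx": 0, "ty": 0, "tz": 0, "wx": 0, "wy": 0, "wz": 0, "claw": 0.1}

```text
clock: 17.67
eef_pos: [0.5642, -0.312, 0.1951]
tcp_rot: [2.135, 2.264, -0.045]
contact_force: [-1.0, 0.1, -1.4]
opening: 0.298
gripper_force: 20.0
```

```bash
python3 - <<'E'
from bench import state
import cv2
from h import *
s=capture("side")["frame"][20:260,250:450];t=capture("top")["frame"][60:300,120:320]
cv2.imwrite("pics/a9.png",cv2.resize(np.hstack([s,t]),None,fx=2,fy=2,interpolation=cv2.INTER_CUBIC))
x=state();print(x["eef_pos"],x["effort"],x["opening"])
E
```

```text
[ 0.56248917 -0.31349044  0.19539492] [ 1.62895560e+00 -6.30130148e+01 -2.72803706e+01  1.78285892e-02
 -3.29696015e-02  6.73306477e-02] 0.29810134170712577
```

View pics/a9.png

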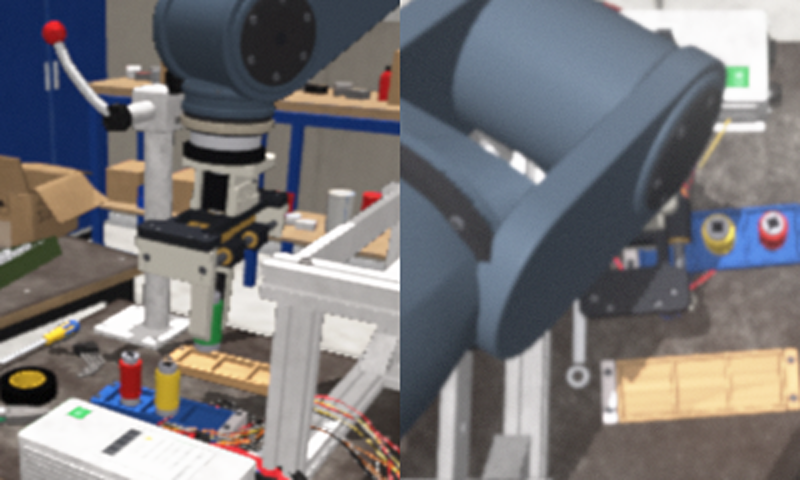

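Green is held, and red and yellow stand in their bays. I'll lower it in stages.

Request:
arm_command:
  rows:
    - {"tx": 0, "ty": 0, "tz": -0.04, "wx": 0, "wy": 0, "wz": 0, "claw": 0.1}
    - {"tx": 0, "ty": 0, "tz": -0.06, "wx": 0, "wy": 0, "wz": 0, "claw": 0.1}
    - {"tx": 0, "ty": 0, "tz": -0.06, "wx": 0, "wy": 0, "wz": 0, "claw": 0.1}
    - {"tx": 0, "ty": 0, "tz": -0.06, "wx": 0, "wy": 0, "wz": 0, "claw": 0.1}
    - {"tx": 0, "ty": 0, "tz": -0.05, "wx": 0, "wy": 0, "wz": 0, "claw": 0.1}
    - {"tx": 0, "ty": 0, "tz": -0.04, "wx": 0, "wy": 0, "wz": 0, "claw": 0.1}
    - {"tx": 0, "ty": 0, "tz": -0.025, "wx": 0, "wy": 0, "wz": 0, "claw": 0.1}
    - {"tx": 0, "ty": 0, "tz": -0.01, "wx": 0, "wy": 0, "wz": 0, "claw": 0.1}

```text
clock: 18.43
eef_pos: [0.5624, -0.3136, 0.1089]
tcp_rot: [2.138, 2.261, -0.045]
contact_force: [1.4, -0.1, -0.3]
opening: 0.299
gripper_force: 20.0
```

Request:
arm_command:
  rows:
    - {"tx": 0, "ty": 0, "tz": 0, "wx": 0, "wy": 0, "wz": 0, "claw": 0.1}
    - {"tx": 0, "ty": 0, "tz": 0, "wx": 0, "wy": 0, "wz": 0, "claw": 0.1}
    - {"tx": 0, "ty": 0, "tz": 0, "wx": 0, "wy": 0, "wz": 0, "claw": 0.1}
    - {"tx": 0, "ty": 0, "tz": 0, "wx": 0, "wy": 0, "wz": 0, "claw": 0.1}
    - {"tx": 0, "ty": 0, "tz": 0, "wx": 0, "wy": 0, "wz": 0, "claw": 0.1}
    - {"tx": 0, "ty": 0, "tz": 0, "wx": 0, "wy": 0, "wz": 0, "claw": 0.1}
    - {"tx": 0, "ty": 0, "tz": 0, "wx": 0, "wy": 0, "wz": 0, "claw": 0.1}
    - {"tx": 0, "ty": 0, "tz": 0, "wx": 0, "wy": 0, "wz": 0, "claw": 0.1}

```text
clock: 19.1
eef_pos: [0.563, -0.3135, 0.1101]
tcp_rot: [2.137, 2.26, -0.045]
contact_force: [-0.4, -0.7, -2.0]
opening: 0.299
gripper_force: 20.0
```

Request:
arm_command:
  rows:
    - {"tx": 0, "ty": 0, "tz": -0.006, "wx": 0, "wy": 0, "wz": 0, "claw": 0.1}
    - {"tx": 0, "ty": 0, "tz": -0.005, "wx": 0, "wy": 0, "wz": 0, "claw": 0.1}
    - {"tx": 0, "ty": 0, "tz": -0.004, "wx": 0, "wy": 0, "wz": 0, "claw": 0.1}
    - {"tx": 0, "ty": 0, "tz": 0, "wx": 0, "wy": 0, "wz": 0, "claw": 0.1}
    - {"tx": 0, "ty": 0, "tz": 0, "wx": 0, "wy": 0, "wz": 0, "claw": 0.1}
    - {"tx": 0, "ty": 0, "tz": 0, "wx": 0, "wy": 0, "wz": 0, "claw": 0.1}
    - {"tx": 0, "ty": 0, "tz": 0, "wx": 0, "wy": 0, "wz": 0, "claw": 0.1}
    - {"tx": 0, "ty": 0, "tz": 0, "wx": 0, "wy": 0, "wz": 0, "claw": 0.1}

```text
clock: 19.77
eef_pos: [0.5629, -0.3135, 0.1062]
tcp_rot: [2.137, 2.26, -0.045]
contact_force: [-0.8, 0.0, 2.1]
opening: 0.297
gripper_force: 20.0
```

Request:
arm_command:
  rows:
    - {"tx": 0, "ty": 0, "tz": 0, "wx": 0, "wy": 0, "wz": 0, "claw": 0.33}
    - {"tx": 0, "ty": 0, "tz": 0, "wx": 0, "wy": 0, "wz": 0, "claw": 0.4}
    - {"tx": 0, "ty": 0, "tz": 0, "wx": 0, "wy": 0, "wz": 0, "claw": 0.75}
    - {"tx": 0, "ty": 0, "tz": 0, "wx": 0, "wy": 0, "wz": 0, "claw": 0.75}
    - {"tx": 0, "ty": 0, "tz": 0, "wx": 0, "wy": 0, "wz": 0, "claw": 0.75}
    - {"tx": 0, "ty": 0, "tz": 0, "wx": 0, "wy": 0, "wz": 0, "claw": 0.75}
    - {"tx": 0, "ty": 0, "tz": 0, "wx": 0, "wy": 0, "wz": 0, "claw": 0.75}
    - {"tx": 0, "ty": 0, "tz": 0, "wx": 0, "wy": 0, "wz": 0, "claw": 0.75}

```text
clock: 20.43
eef_pos: [0.5629, -0.3135, 0.1062]
tcp_rot: [2.137, 2.26, -0.045]
contact_force: [0.0, -0.0, 0.2]
opening: 0.743
gripper_force: 0.0
```

Request:
arm_command:
  rows:
    - {"tx": 0, "ty": 0, "tz": 0.04, "wx": 0, "wy": 0, "wz": 0, "claw": 0.75}
    - {"tx": 0, "ty": 0, "tz": 0.08, "wx": 0, "wy": 0, "wz": 0, "claw": 0.75}
    - {"tx": 0, "ty": 0, "tz": 0.08, "wx": 0, "wy": 0, "wz": 0, "claw": 0.75}
    - {"tx": 0, "ty": 0, "tz": 0.08, "wx": 0, "wy": 0, "wz": 0, "claw": 0.75}
    - {"tx": 0, "ty": 0, "tz": 0.08, "wx": 0, "wy": 0, "wz": 0, "claw": 0.75}
    - {"tx": 0, "ty": 0, "tz": 0.08, "wx": 0, "wy": 0, "wz": 0, "claw": 0.75}
    - {"tx": 0, "ty": 0, "tz": 0.06, "wx": 0, "wy": 0, "wz": 0, "claw": 0.75}
    - {"tx": 0, "ty": 0, "tz": 0, "wx": 0, "wy": 0, "wz": 0, "claw": 0.75}

```text
clock: 21.1
eef_pos: [0.5638, -0.3141, 0.2354]
tcp_rot: [2.133, 2.256, -0.043]
contact_force: [1.1, 0.0, 0.9]
opening: 0.752
gripper_force: 0.0
```

Request:
arm_command:
  rows:
    - {"tx": -0.06, "ty": -0.01, "tz": 0.02, "wx": 0, "wy": 0, "wz": 0, "claw": 0.75}
    - {"tx": -0.08, "ty": -0.01, "tz": 0.02, "wx": 0, "wy": 0, "wz": 0, "claw": 0.75}
    - {"tx": -0.08, "ty": -0.01, "tz": 0.02, "wx": 0, "wy": 0, "wz": 0, "claw": 0.75}
    - {"tx": -0.08, "ty": -0.01, "tz": 0.02, "wx": 0, "wy": 0, "wz": 0, "claw": 0.75}
    - {"tx": -0.08, "ty": -0.01, "tz": 0.02, "wx": 0, "wy": 0, "wz": 0, "claw": 0.75}
    - {"tx": -0.08, "ty": 0, "tz": 0, "wx": 0, "wy": 0, "wz": 0, "claw": 0.75}
    - {"tx": -0.04, "ty": 0, "tz": 0, "wx": 0, "wy": 0, "wz": 0, "claw": 0.75}
    - {"tx": 0, "ty": 0, "tz": 0, "wx": 0, "wy": 0, "wz": 0, "claw": 0.75}

```text
clock: 21.77
eef_pos: [0.4365, -0.3259, 0.2559]
tcp_rot: [2.139, 2.26, -0.045]
contact_force: [0.5, -0.8, 0.3]
opening: 0.748
gripper_force: 0.0
```

```bash
python3 - <<'E'
from bench import state
import cv2
from h import *
s=capture("side")["frame"][130:280,250:450];t=capture("top")["frame"][130:280,200:400]
cv2.imwrite("pics/a10.png",cv2.resize(np.vstack([s,t]),None,fx=2,fy=2,interpolation=cv2.INTER_CUBIC))
x=state();print(x["eef_pos"],x["opening"])
E
```

```text
[ 0.43827129 -0.32610379  0.2561156 ] 0.7517271709066677
```

View pics/a10.png

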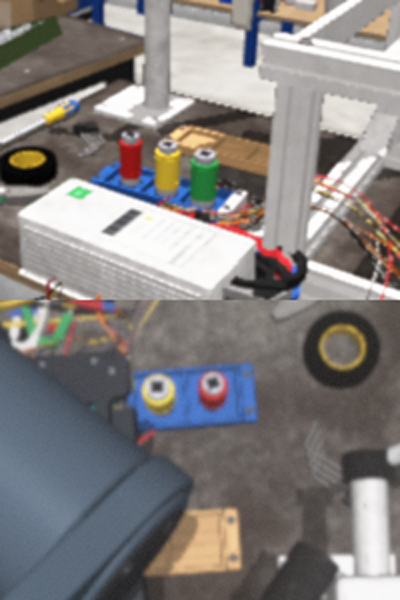

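All three stand upright in the blue rack: red (130,155), yellow (167,168) and green (205,175) at the white end. The hex keys haven't moved and the robot is clear, so I'll hand in.

```bash
python3 -c "
from bench import hand_in
print(hand_in())"
```

```text
the job is handed in; nothing more can be done
None
```

The job is handed in after about 22 s: red is in the blue rack's far bay, yellow in the middle and green at the white end, all upright in the last picture, with the hex keys unmoved and the robot clear.

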